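# Set the mallet tally after a carving session

## Robot

A 6-joint arm with a two-finger parallel gripper is mounted at the origin on the work surface. World frame = base frame: x ahead of the robot, y to its left, z up, the work surface at z = 0. Lengths are in m, angles in rad, forces in N, time in s.
With the tool pointing down it reaches from about 0.25 to 0.775 m from the base axis. Payload 4 kg.
Tool frame: the origin (TCP) lies at the centre of the arm's flange, where the gripper is bolted on; the fingertips stand 199 mm ahead of it and the grasp point (between the pads) lies 180 mm ahead of it (robot.tcp_to_tips is the distance from the TCP to the fingertips, in m); z points along the fingers, y is the line along which they close (so a half turn about z gives the same grasp; the last joint's range is limited). The gripper opens to 94 mm and grips with 3 to 60 N. Pads are 16 mm wide; open, the fingers measure 119 mm over their backs; the gripper's body (75 mm by 177 mm) begins 78 mm behind the grasp point.
Start: joints at [-1.262, 0.087, 1.371, -0, 1.684, -0.103], TCP at [0.22, -0.504, 0.405] pointing down, gripper open.
Joint ranges: [-3.1, 3.1], [-0.76, 2.03], [0.27, 2.55], [-1.08, 4.22], [0.17, 2.65], [-2.57, 2.57]. Speed limits (rad/s): [2.79, 2.79, 3.14, 3.14, 3.14, 3.14].

## Interface

Orientations are given as [roll, pitch, yaw] about the fixed x, y, z axes, in that order (R = Rz(yaw) Ry(pitch) Rx(roll)).
In Python, from bench import telemetry, snapshot, ticket, robot gives the robot as it stands.
- The arm moves only by the tool apply_moves, never from a script. Its argument "moves" is a list that holds one entry, the list of rows, each a list of 5 numbers: the shift along the tool's x, y, z in units of 50 mm (1.0 is 50 mm), then the turn about the tool's z in units of 10 degrees (1.0 is 10 degrees), then the closure, from 0 (fully open) to 1 (shut). A call has 1 to 10 rows; each row is the pose to reach, as a shift and turn from the pose commanded when the call began, along the tool's axes at that moment; what a row does not reach only later rows make up. A row lasts 1/8 s, in which the tool goes at most 62.5 mm and 10.7 degrees, less where a joint would pass 70% of its speed; a pose out of reach is approached as far as the arm can. A call with a gripper value outside its range is refused whole. The fingers move at their own pace and stop on an object; the grip force is fixed at half the most. Time passes only in rows, so rows that repeat a pose let the fingers close. It gives the time, the measured TCP pose, the force, the opening and the grip force at its end, in the units of the state.
- telemetry.get_obs(): the state, without advancing time (a new reading comes with each control period).
- snapshot(name): name is "scene" or "top" or "wrist"; returns a dict with "image" (420x560x3 uint8, red, green, blue), "fovy" (degrees; the focal length in pixels is half the picture's height over the tangent of half this angle, whatever the lens; pixels are square), "cx", "cy" (the principal point, pixels), "D" ([k1, k2, p1, p2, k3] as OpenCV has them; the pictures are not rectified), "R" (3x3) and "t" (3): a world point X has camera coordinates R X + t. Camera axes: x right, y down, z forward; pixel columns grow to the right and rows downward; lengths in m; the calibration is good to about 2 mm. A picture is of the moment at which its call begins. There is no depth.
- ticket.close_job(): hands the job in; it is judged then, once.
The state is a dict: "time": time; "joint_positions": joint angles; "qvel": joint speeds; "joint_torque": joint torques, N m; "tool_pos": TCP position; "ee_rot": TCP orientation; "wrist_force": force on the tool from outside, world axes, zero at the start; "wrist_torque": the same for the moment, N m; "width": finger opening in m; "finger_force": force on a finger pad.
Only numpy, scipy, OpenCV 4.12 (cv2) and the standard library are available. Lean on these libraries where they do the work, as an engineer would, in place of code of your own. Each camera call takes 0.05 s, during which the arm holds its last target. There are 200 camera calls.

## Task

Three mallets are out on the carving bench. Turn the bar knob of the larger of the two tally counters until the 3 stands in the middle of its window, then let go and move clear. Leave the smaller tally counter as it is set.

Things in the scene. Friction and masses are not known exactly. Their poses are not given: they have to be found in the camera images.
- tally: The larger of two tally counters, fixed: a square grey steel box, 160 x 160 mm, 45 mm high. Origin: centre of its underside. A window in its cover, 28 (x) by 34 mm (y), has its middle 56 mm from the centre along the box's +x. Under the cover a white drum, on the upright axis through the origin, carries black numbers 0 to 8, 40 degrees apart, their tops outward (upright seen from the knob's side).
- tally_grip (a point): The larger counter's black bar knob, on the drum's upright axis, seen and gripped from above: 64 mm long, 16 mm wide, from 48 to 86 mm above the bench. This point: on the axis, 75 mm above the bench; its x runs along the bar towards the end that has a small low nose (6 mm wide, 9 mm beyond the bar, 50 to 56 mm up). With 0 in the window the nose points to the window.
- tally_dial (a joint): Turn of the larger counter's drum and knob together (rad): 0 with 0 centred in the window, growing clockwise seen from above, 0.698 (40 degrees) per number; 3 is centred at 2.094, nose 120 degrees clockwise of the window. Range 0 to 5.585. Starts between 0.62 and 1.54, so one clockwise turn of at most 1.5 does it. Light friction (0.05 N m), no clicks or spring: it stays where left.
- small_tally_nose (a point): On the smaller tally counter, a bystander of the same form, fixed: box 112 x 112 mm, 45 mm high, bar knob 51 mm long, 16 mm wide, top 86 mm above the bench. This point: tip of the nose on its knob, 35 mm from the knob's axis, 53 mm above the bench; its x points from the axis to the nose. It moves only if that knob is turned.
Not all that is in view belongs to the job. Leave any brown, orange or purple look-alike of the tally alone.

How it is judged:
At the end, for the whole second after the job is handed in: The larger counter's drum is at rest with the number 3 in the middle of its window, to within 10 degrees either way (joint 1.914 to 2.274 rad), and the smaller counter's knob is still where it was (nose within 6 mm of its start) (value of joint tally_dial between 1.914 and 2.274 rad and velocity of joint tally_dial between -0.05 and 0.05 rad/s and distance of small_tally_nose from where it was at the start of the episode below 0.006 m); the robot touches nothing.
It fails at once if the smaller tally counter is turned (its nose moves more than 6 mm) (distance of small_tally_nose from where it was at the start of the episode above 0.006 m).
It also fails if it takes over 32 s, if anything falls off the work surface, if the arm or the gripper's body presses on something with over 40 N, if the wrist force passes 120 N, or if a joint passes its speed limit or range.

## Working session

There is one attempt and no reset: what is moved stays moved. The work goes in short steps, Python scripts to look and compute and a tool call to move; the robot and the scene stay as the last step left them, time stands still between calls to the robot, and variables do not carry over. Pictures are saved under pics/ and viewed, at most 10 in all, crops included, and the job is handed in when it is done.

Besides the shell and the picture viewer there is one more tool, called after "Request:" by a JSON object that holds its "op" and its "data". apply_moves: Moves the arm, as the interface text tells. Its arguments: {"type":"object","properties":{"moves":{"type":"array","items":{"type":"array","items":{"type":"array","items":{"type":"number"}}}}},"required":["moves"]}

```bash
mkdir -p pics; cat > h.py <<'E'
import numpy as np, cv2, pickle
from bench import telemetry, snapshot, ticket, robot
def snap(name,fn):
    s=snapshot(name); cv2.imwrite('pics/'+fn+'.png',s['image'][:,:,::-1]); pickle.dump(s,open('pics/'+fn+'.pkl','wb')); return s
def load(fn): return pickle.load(open('pics/'+fn+'.pkl','rb'))
def K(s):
    f=210/np.tan(np.radians(s['fovy'])/2); return np.array([[f,0,s['cx']],[0,f,s['cy']],[0,0,1.]])
def ray(s,px,z):
    u=cv2.undistortPoints(np.array(px,float).reshape(-1,1,2),K(s),np.array(s['D'],float)).reshape(-1,2)
    R=np.array(s['R']);t=np.array(s['t']); d=np.c_[u,np.ones(len(u))]@R; c=-R.T@t
    return c+d*((z-c[2])/d[:,2])[:,None]
def proj(s,X):
    return cv2.projectPoints(np.array(X,float).reshape(-1,1,3),cv2.Rodrigues(np.array(s['R']))[0],np.array(s['t'],float),K(s),np.array(s['D'],float))[0].reshape(-1,2)
E
python3 -c "
from h import *
a=snap('top','top0');b=snap('scene','scene0')
cv2.imwrite('pics/both.png',cv2.resize(np.vstack([a['image'],b['image']])[:,:,::-1],(560,840))[:600]) if 0 else None
print(telemetry.get_obs())"
```

```text
{'time': 0.1, 'joint_positions': array([-1.26208629e+00,  8.78861712e-02,  1.37207924e+00,  2.99950794e-05,
        1.68357794e+00, -1.03116737e-01]), 'qvel': array([-0.00026486, -0.00019733, -0.00291887, -0.00031242, -0.00011665,
        0.00129046]), 'joint_torque': array([ 1.69114850e-03, -3.41253197e+01, -3.03301656e+01,  7.19301822e-02,
        3.04231967e-02, -9.40167342e-05]), 'tool_pos': array([ 0.22011933, -0.50392984,  0.40363017]), 'ee_rot': array([-3.13965538e+00, -2.30446002e-04,  4.11829902e-01]), 'wrist_force': array([-0.49195406,  0.46937806, -1.1083059 ]), 'wrist_torque': array([ 0.00137526,  0.02321141, -0.00642183]), 'finger_force': 0.0, 'width': 0.09413438840145415}
```

View pics/top0.png

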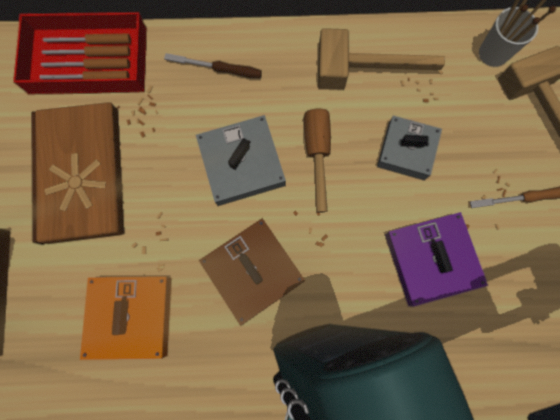

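View pics/scene0.png

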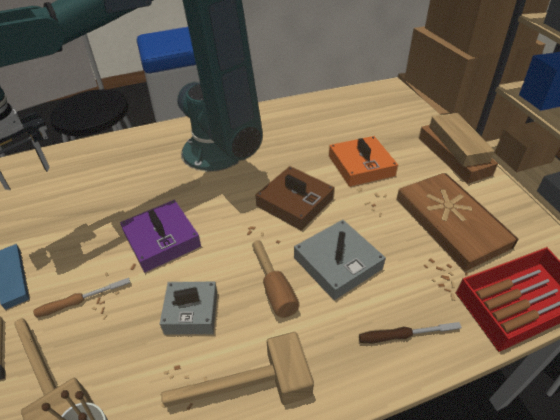

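The top picture shows these candidates: large grey box (241,160), small grey (410,148), brown (250,270), orange (124,317) and purple (437,258). By the description the target is the larger grey one at (241,160), with its window at about (234,134). The scene picture agrees: large grey at (340,260), small grey at (189,306).

```bash
python3 -c "
from h import *
s=load('top0');im=s['image']
c=im[100:220,180:300,::-1];cv2.imwrite('pics/crop0.png',cv2.resize(c,(600,600),interpolation=cv2.INTER_CUBIC))
hsv=cv2.cvtColor(im,cv2.COLOR_RGB2HSV)
m=((hsv[:,:,0]>85)&(hsv[:,:,0]<125)&(hsv[:,:,1]<90)&(hsv[:,:,2]>60)).astype(np.uint8)
m=cv2.morphologyEx(m,cv2.MORPH_OPEN,np.ones((3,3)))
for k in cv2.findContours(m,0,2)[0]:
  if cv2.contourArea(k)>1000:
    k=cv2.convexHull(k);r=cv2.minAreaRect(k);b=cv2.boxPoints(r);W=ray(s,b,.045);print(r,b.round(1).tolist(),W.mean(0).round(4),W.round(3).tolist(),np.linalg.norm(np.diff(W,axis=0),axis=1))
"
```

```text
((394.8191833496094, 397.54095458984375), (56.19102478027344, 34.678855895996094), 68.49856567382812) [[368.3999938964844, 377.79998779296875], [400.70001220703125, 365.0], [421.20001220703125, 417.29998779296875], [389.0, 430.0]] [ 0.0737 -0.11    0.045 ] [[0.11, -0.062, 0.045], [0.132, -0.127, 0.045], [0.037, -0.157, 0.045], [0.016, -0.094, 0.045]] [0.06868726 0.09976959 0.06684403]
```

View pics/crop0.png

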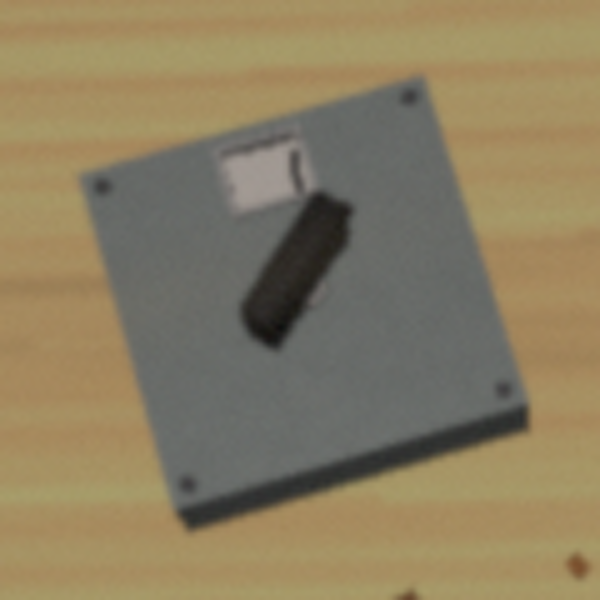

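The crop shows the large grey counter with corners at about (82,177), (425,77), (525,408), (180,508). The window is upper left of the knob at (265,172), and the knob bar runs (260,325)–(335,205) with its nose at the upper right, about 50° clockwise of the window.

```bash
python3 -c "
from h import *
s=load('top0')
q=lambda p:np.array(p)/5.+[179.6,99.6]
C=ray(s,q([(82,177),(425,77),(525,408),(180,508)]),.045);c=C.mean(0);print(C.round(3).tolist(),np.linalg.norm(np.diff(C,axis=0),axis=1),c)
w=ray(s,q([(268,172)]),.045)[0];x=(C[0]+C[1]-C[2]-C[3])[:2];print('win',w,w-c)
x/=np.linalg.norm(x);wa=np.degrees(np.arctan2(x[1],x[0]))
im=s['image'][100:220,180:300];m=(im.max(2)<62).astype(np.uint8)
l,n=0,0
nn,lab,st,ce=cv2.connectedComponentsWithStats(m)
for i in range(1,nn):
  if st[i,4]>60 and abs(ce[i]-[60,55]).max()<20:
    p=np.argwhere(lab==i)[:,::-1]+[180,100]; r=cv2.minAreaRect(p.astype(np.float32));W=ray(s,cv2.boxPoints(r),.086);print(r,W.mean(0),W.round(3).tolist())
k=ray(s,q([(262,320),(333,208)]),.083);d=(k[1]-k[0]);ka=np.degrees(np.arctan2(d[1],d[0]))
print('knob',k,np.linalg.norm(d),'win ang',wa,'knob ang',ka,'joint',np.radians(wa-ka))
o=telemetry.get_obs();print(o['tool_pos'],o['ee_rot'])
"
```

```text
[[0.627, 0.283, 0.045], [0.67, 0.13, 0.045], [0.515, 0.09, 0.045], [0.475, 0.239, 0.045]] [0.15857691 0.15998911 0.15431754] [0.57136613 0.18577273 0.045     ]
win [0.62651676 0.20085888 0.045     ] [0.05515063 0.01508614 0.        ]
((238.9147186279297, 153.49118041992188), (10.507420539855957, 31.905742645263672), 32.47119140625) [0.56651168 0.18435382 0.086     ] [[0.544, 0.212, 0.086], [0.602, 0.175, 0.086], [0.589, 0.157, 0.086], [0.531, 0.193, 0.086]]
knob [[0.54554264 0.1994252  0.083     ]
 [0.5942669  0.16912239 0.083     ]] 0.057378684749213205 win ang 15.276970738821023 knob ang -31.878493154536176 joint 0.8230181052443873
[ 0.22011933 -0.50392984  0.40363017] [-3.13965538e+00 -2.30446002e-04  4.11829902e-01]
```

Request:
{"op": "apply_moves", "data": {"moves": [[[1.2,-1,0,-1,0],[2.4,-2,0,-2,0],[3.6,-3,0,-3,0],[4.8,-4,0,-4,0],[6,-5,0,-5,0],[7.2,-5.9,0,-6,0],[8.4,-6.9,0,-7,0],[9.5,-7.8,0,-8,0],[10.5,-8.6,0,-9,0],[10.5,-8.6,0,-9,0]]]}}

```text
time: 1.35
tool_pos: [0.5049, 0.0546, 0.4043]
ee_rot: [-3.141, 0.0, 1.984]
wrist_force: [0.8, 0.1, 0.0]
width: 0.0937
finger_force: 0.0
```

```bash
cat > go.py <<'E'
from h import *
import sys
x,y,z,yaw=map(float,sys.argv[1:])
o=telemetry.get_obs();p=o['tool_pos'];a=o['ee_rot'][2]
d=np.array([x,y])-p[:2]
print(p.round(4),np.degrees(a),o['time'],'rows:',(d@[np.cos(a),np.sin(a)]/.05).round(2),(d@[np.sin(a),-np.cos(a)]/.05).round(2),((p[2]-z)/.05).round(2),'turn',((np.degrees(a)-yaw+180)%360-180)/10)
E
python3 go.py .571 .186 .404 148
```

```text
[0.5049 0.0546 0.4043] 113.66550192678046 1.35 rows: 1.88 2.27 0.01 turn -3.433449807321955
```

Request:
{"op": "apply_moves", "data": {"moves": [[[0.6,0.7,0,-1,0],[1.2,1.5,0,-2,0],[1.9,2.3,0,-3,0],[1.9,2.3,0,-3.4,0],[1.9,2.3,0,-3.4,0],[1.9,2.3,0,-3.4,0]]]}}

```text
time: 2.1
tool_pos: [0.5716, 0.1852, 0.4045]
ee_rot: [-3.141, -0.0, 2.574]
wrist_force: [0.4, 0.1, -0.3]
width: 0.0941
finger_force: 0.0
```

```bash
python3 -c "
from h import *
s=snap('wrist','w0')
print(proj(s,[[.571,.186,.075],[.5664,.1844,.086]]))"; python3 go.py .571 .186 .258 148
```

```text
[[278.01236995 204.01394923]
 [274.42429149 203.94488135]]
[0.5716 0.1851 0.4047] 147.50131497566596 2.15 rows: 0.02 0.01 2.93 turn -0.049868502433403704
```

View pics/w0.png

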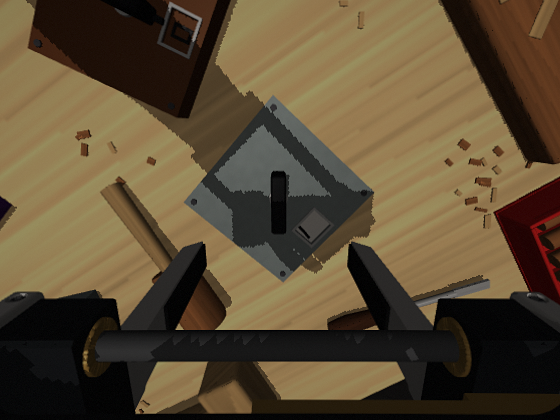

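The wrist picture shows the large grey box with corners at (274,96), (372,192), (286,281), (185,202). The black bar is upright at (279,202), midway between the open fingers, and the window is at (313,226).

```bash
python3 -c "
from h import *
s=load('w0')
C=ray(s,[(274,96),(372,192),(286,281),(185,202)],.045);print(C.round(4),C.mean(0))
x=C[2]+C[1]-C[0]-C[3];y=C[3]+C[2]-C[0]-C[1];print(np.degrees(np.arctan2(x[1],x[0])),np.degrees(np.arctan2(y[1],y[0])))
im=s['image'][150:250,230:330];m=(im.max(2)<40).astype(np.uint8)
n,l,st,ce=cv2.connectedComponentsWithStats(m);i=1+st[1:,4].argmax();p=np.argwhere(l==i)[:,::-1]+[230,150]
r=cv2.minAreaRect(p.astype(np.float32));W=ray(s,cv2.boxPoints(r),.08);print(r,W.mean(0));
for a in np.diff(W,axis=0)[:2]:print(np.linalg.norm(a),np.degrees(np.arctan2(a[1],a[0])))
"
```

```text
[[0.4742 0.2425 0.045 ]
 [0.6248 0.2828 0.045 ]
 [0.67   0.1356 0.045 ]
 [0.5166 0.0901 0.045 ]] [0.57141255 0.18773342 0.045     ]
15.769312290427 -73.71406520706647
((278.5, 202.5), (63.0, 15.0), 90.0) [0.56963868 0.18744616 0.08      ]
0.015499719295379329 57.533351335637796
0.06944339719294394 -31.939280568410883
```

Request:
{"op": "apply_moves", "data": {"moves": [[[0,0.03,0.8,0,0],[0,0.03,1.6,0,0],[0,0.03,2.4,0,0],[0,0.03,2.9,0,0],[0,0.03,2.9,0,1],[0,0.03,2.9,0,1],[0,0.03,2.9,0,1],[0,0.03,2.9,0,1],[0,0.03,2.9,0,1],[0,0.03,2.9,0,1]]]}}

```text
time: 3.4
tool_pos: [0.5726, 0.1869, 0.2598]
ee_rot: [3.141, 0.0, 2.576]
wrist_force: [-0.3, -0.3, -0.0]
width: 0.0374
finger_force: 0.0
```

Request:
{"op": "apply_moves", "data": {"moves": [[[0,0,0,0,1],[0,0,0,0,1],[0,0,0,0,1],[0,0,0,0,1],[0,0,0,0,1]]]}}

```text
time: 4.03
tool_pos: [0.5725, 0.1868, 0.2596]
ee_rot: [-3.141, -0.0, 2.576]
wrist_force: [0.8, -0.9, 0.1]
width: 0.0159
finger_force: 30.0
```

Request:
{"op": "apply_moves", "data": {"moves": [[[0,0,0,0.9,1],[0,0,0,1.8,1],[0,0,0,2.7,1],[0,0,0,3.6,1],[0,0,0,4.5,1],[0,0,0,5.4,1],[0,0,0,6.3,1],[0,0,0,7.2,1],[0,0,0,7.2,1],[0,0,0,7.2,1]]]}}

```text
time: 5.28
tool_pos: [0.5724, 0.1867, 0.2595]
ee_rot: [-3.141, 0.001, 1.321]
wrist_force: [-2.2, -1.5, 1.0]
width: 0.0159
finger_force: 30.0
```

Request:
{"op": "apply_moves", "data": {"moves": [[[0,0,0,0,0],[0,0,0,0,0],[0,0,0,0,0],[0,0,0,0,0],[0,0,0,0,0],[0,0,-0.5,0,0],[0,0,-1.3,0,0],[0,0,-2.1,0,0],[0,0,-2.9,0,0],[0,0,-2.9,0,0]]]}}

```text
time: 6.52
tool_pos: [0.5729, 0.187, 0.4095]
ee_rot: [3.133, -0.004, 1.319]
wrist_force: [-0.4, -0.0, 0.4]
width: 0.0941
finger_force: 0.0
```

```bash
python3 -c "
from h import *
s=snap('wrist','w1');im=s['image']
cv2.imwrite('pics/w1c.png',cv2.resize(im[90:310,170:390,::-1],(600,600),interpolation=cv2.INTER_CUBIC))"
```

```text
(no output)
```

View pics/w1c.png

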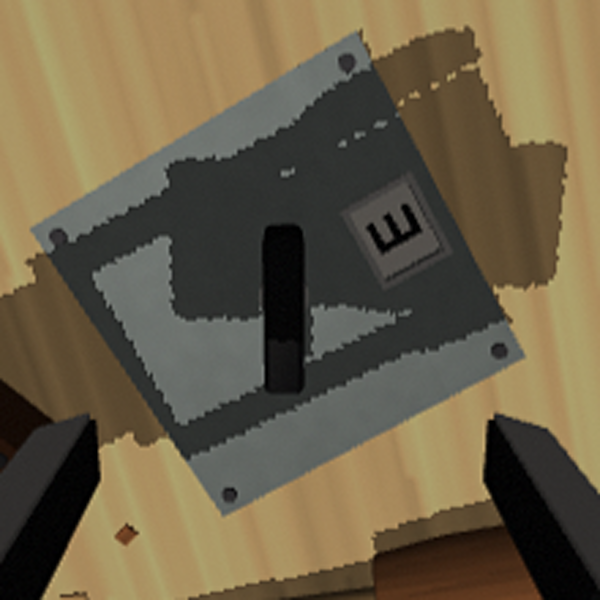

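The crop shows the 3 at (396,230), centred in the window (middle about (397,231)). The knob is released and the fingers are well above it.

```bash
python3 -c "
from h import *
print(ticket.close_job())"
```

```text
the job is handed in; nothing more can be done
None
```

I turned the larger tally counter's knob until the 3 stood in the middle of its window, released it and raised the gripper clear, never going near the smaller counter; the job is handed in, but the tool gave no verdict.

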